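# Hook down the rod rest and lay the glass tube in it

### The job

Get the bench ready to work the glass tube: fit the Y-shaped rod rest to the bench stud by tipping its foot so that the oblong eye goes past the stud's wide head, then levelling it flat on the bench so that it is caught under the head, with the fork beyond the stud as seen from the robot and the foot square to the line from the fork to the roller stand. Then take the tube from its rack and set it down gently, not dropping it, so that it lies in the fork and in the dip between the stand's two wheels, its ends sticking well out past both. Leave the other things on the bench where they are.

Things in the scene. Friction and masses are not known exactly. Their poses are not given: they have to be found in the camera images.
- stud: steel stud fixed upright in the bench; origin on its axis at bench level. Neck 8 mm diameter, flat round head 32 mm diameter, underside 15 mm and top 19 mm above the bench. Rigid
- rest: loose steel rod rest, about 0.36 kg, its weight near the Y: foot plate 4 mm thick, 54 mm wide (y), from x = -90 to +32 mm, with an upright Y plate welded on. Origin on the foot's underside, under the Y; z up. Starts flat on the bench, its -x end (with the eye) towards the robot
- rest_grip (a point): on the Y's stem, 66 mm above the rest's origin, where to grip it. The Y is a plate 10 mm thick (y) in the rest's xz plane: stem 22 mm wide (x) up to z = 80 mm (weld pad 36 x 18 mm at its foot, to z = 10), then two arms 12 mm thick leaning out 38 degrees each way to tips at x = +-36, z = 116 mm
- rest_eye (a point): centre of the oblong eye through the foot, on its underside, 68 mm from the rest's origin to -x. Eye 27 mm along x, 38 mm along y (corners cut 4 mm), 8.5 mm of plate beyond it at -x. It is too short to drop over the head level: tip the -x end down about 35 degrees, lower it beyond the head, draw it in under the head to the neck, then level
- rest_seat (a point): where the axis of the seated tube passes in the fork: 95.6 mm above the foot's underside, on the rest's z axis; a seated tube runs along the rest's y
- rollers: roller stand fixed to the bench, to the left or the right of the stud: round cast base 96 mm diameter, post, and two free-running brass wheels 44 mm diameter and 16 mm wide side by side, 52 mm between axles, axles along y, 80.6 mm high, on a cross-bar 16 mm to their +y side. Origin on the bench under the nip of the wheels; wheels at x = +-26 mm, tops at z = 102.6 mm
- rollers_seat (a point): where the axis of the seated tube passes over the nip of the wheels, 95.6 mm above the bench; a seated tube runs along the stand's y
- tube: clear glass tube, 16 mm outer diameter, 360 mm long, about 75 g; origin at its middle on its axis, x along the tube. It starts on the rack with its axis 42 mm above the bench
- rack: wooden peg rack fixed to the bench, to the far left or far right: base board 270 x 75 x 12 mm, two cross-rails 22 mm wide at x = +-115 mm, tops 34 mm high, two pegs 8 mm thick on each, 17 mm high, 20 mm clear between them, with the tube between; origin under its centre, x along the tube
- marver: bystander: graphite slab 100 x 130 x 14 mm lying on the bench, on the other side of the stud from the roller stand; origin under its centre
- mould: bystander: wooden half-round mould block, 200 x 80 x 45 mm, on the other far side from the rack; origin under its centre
- can: bystander: tin can 72 mm diameter, 100 mm tall, with colour rods standing in it up to 210 mm high, beyond the work; origin under its centre
Mind the look-alikes: they are no part of the job. Leave any green, orange or turquoise look-alike of the rest alone.

How it is judged:
On the way:
1. the rest's eye is round the stud's neck under the head and its foot lies flat on the bench (horizontal distance between rest_eye and stud below 0.018 m and height (world z) of rest below 0.004 m and angle between rest's own z axis and vertical below 0.06 rad), for 0.2 s.
At the end, for the whole second after the job is handed in: Rest flat on the bench (4 mm, 0.06 rad), eye round the stud's neck (centre within 18 mm), its y axis within 0.3 rad of the roller stand's; tube axis within 6 mm of the seat points of fork and rollers, 20 mm or more of tube past each; rest and tube still (all of step 1 and angle between the y axis of rest and the y axis of rollers, either way round below 0.3 rad and y of rest_seat in the frame of tube between -0.006 and 0.006 m and z of rest_seat in the frame of tube between -0.006 and 0.006 m and y of rollers_seat in the frame of tube between -0.006 and 0.006 m and z of rollers_seat in the frame of tube between -0.006 and 0.006 m and x of rest_seat in the frame of tube between -0.16 and 0.16 m and x of rollers_seat in the frame of tube between -0.16 and 0.16 m and linear speed of each of tube, rest below 0.02 m/s); the robot touches nothing.
It fails at once if the tube is let fall (faster than 0.45 m/s while not held) (linear speed of tube above 0.45 m/s and contact force between the fingers and tube below 0.05 N).
It fails at once if a bystander is shifted by more than 25 mm (distance of any of marver, mould, can from where it was at the start of the episode above 0.025 m).
It also fails if it takes over 62 s, if anything falls off the work surface, if the arm or the gripper's body presses on something with over 40 N, if the wrist force passes 120 N, or if a joint passes its speed limit or range.

### The arm

A 6-joint arm with a two-finger parallel gripper is mounted at the origin on the work surface. World frame = base frame: x ahead of the robot, y to its left, z up, the work surface at z = 0. Lengths are in m, angles in rad, forces in N, time in s.
With the tool pointing down it reaches from about 0.3 to 1 m from the base axis. Payload 5.1 kg.
Tool frame: the origin (TCP) lies midway between the tips of the shut fingers; the grasp point (between the pads) lies 19 mm behind it (bot.hold_point_z is the distance from the TCP to the grasp point, in m); z points along the fingers, y is the line along which they close (so a half turn about z gives the same grasp; the last joint's range is limited). The gripper opens to 95 mm and grips with 3 to 60 N. Pads are 20 mm wide; open, the fingers measure 119 mm over their backs; the gripper's body (75 mm by 180 mm) begins 59 mm behind the grasp point.
Start: joints at [-1.409, 0.124, 1.65, -0, 1.367, -0.083], TCP at [0.158, -0.631, 0.215] pointing down, gripper open.
Joint ranges: [-2.61, 2.61], [-1.02, 2.33], [0.03, 2.71], [-1.35, 4.49], [0.32, 2.68], [-2.91, 2.91]. Speed limits (rad/s): [2.57, 2.57, 3.14, 3.14, 3.14, 3.14].

### API

Orientations are given as [roll, pitch, yaw] about the fixed x, y, z axes, in that order (R = Rz(yaw) Ry(pitch) Rx(roll)).
In Python, from workcell import sensors, capture, bot gives the robot as it stands. The module is installed in compiled form; this text tells all that it offers.
- The arm moves only by the tool step_arm, never from a script. Its argument "targets" is one flat list of numbers, 5 for each row, row after row: the gripper's target within -1 to 1 (fully open at 1, half-way at 0, shut at -1), then the shift along the world's x, y, z in mm, then the turn about the world's z in rad. In form: [gripper, x, y, z, yaw, gripper, x, y, z, yaw, ...]. A call has 1 to 8 rows; each row is the pose to reach, as a shift and turn from the pose commanded when the call began; what a row does not reach only later rows make up. A row lasts 1/12 s, in which the tool goes at most 41.7 mm and 7.16 degrees, less where a joint would pass 70% of its speed; a pose out of reach is approached as far as the arm can. A call with a gripper value outside its range is refused whole. The fingers move at their own pace and stop on an object; "grip_force" is the grip in N (left out, the last holds). Time passes only in rows, so rows that repeat a pose let the fingers close. It gives the time, the measured TCP pose, the force, the opening and the grip force at its end, in the units of the state.
- sensors.read_state(): the state, without advancing time (a new reading comes with each control period).
- capture(name): name is "scene" or "top"; returns a dict with "frame" (400x640x3 uint8, red, green, blue), "depth" (400x640 float32, m along the optical axis (not along the pixel's ray), 0 where there is no reading), "fx", "fy", "cx", "cy" (pixels), "pose" (4x4, takes a point from camera to world coordinates). Camera axes: x right, y up, looking along -z (the intrinsics and any distortion apply to the point x, -y, -z); pixel columns grow to the right and rows downward; lengths in m; the calibration is good to about 2 mm. A picture is of the moment at which its call begins.
- bot.sign_off(): hands the job in; it is judged then, once.
The state is a dict: "time": time; "joint_positions": joint angles; "joint_vel": joint speeds; "joint_efforts": joint torques, N m; "ee_pos": TCP position; "ee_rot": TCP orientation; "ft_force": force on the tool from outside, world axes, zero at the start; "ft_torque": the same for the moment, N m; "gripper_width": opening from 0.0 (shut) to 1.0 (fully open); "gripper_force": force on a finger pad.
Only numpy, scipy, OpenCV 4.12 (cv2) and the standard library are available. Lean on these libraries where they do the work, as an engineer would, in place of code of your own. Each camera call takes 0.05 s, during which the arm holds its last target. There are 200 camera calls.

## Working session

There is one attempt and no reset: what is moved stays moved. The work goes in short steps, Python scripts to look and compute and a tool call to move; the robot and the scene stay as the last step left them, time stands still between calls to the robot, and variables do not carry over. Pictures are saved under pics/ and viewed, at most 10 in all, crops included, and the job is handed in when it is done.

Besides the shell and the picture viewer there is one more tool, called as name(argument=value, ...) on one line, values as JSON. step_arm: Moves the arm, as the interface text tells. Its arguments: {"type":"object","properties":{"targets":{"type":"array"},"grip_force":{"type":"number"}},"required":["targets"]}

```bash
mkdir -p pics; cat > h.py <<'E'
import numpy as np, cv2
from workcell import sensors, capture, bot
def cloud(c):
    d=c["depth"]; v,u=np.mgrid[:d.shape[0],:d.shape[1]]
    P=np.stack([(u-c["cx"])/c["fx"]*d,-(v-c["cy"])/c["fy"]*d,-d],-1)
    T=c["pose"]; return P@T[:3,:3].T+T[:3,3]
def save(name,img): cv2.imwrite(f"pics/{name}.png",img[...,::-1])
E
python3 - <<'E'
from h import *
for n in("scene","top"):
    c=capture(n); save(n+"0",c["frame"]); np.savez(n+"0",P=cloud(c),f=c["frame"]); print(n,c["pose"].round(3).tolist(),c["fx"],[k for k in c])
s=sensors.read_state(); print(s["ee_pos"],s["ee_rot"],s["time"],bot.hold_point_z)
E
```

```text
scene [[-0.654, -0.594, 0.469, 0.99], [0.757, -0.527, 0.387, 0.365], [0.017, 0.608, 0.794, 0.835], [0.0, 0.0, 0.0, 1.0]] 377.22963334790705 ['frame', 'depth', 'fx', 'fy', 'cx', 'cy', 'pose']
top [[-0.003, 0.995, -0.097, 0.439], [-1.0, -0.002, 0.008, -0.001], [0.008, 0.097, 0.995, 1.109], [0.0, 0.0, 0.0, 1.0]] 414.48169408382404 ['frame', 'depth', 'fx', 'fy', 'cx', 'cy', 'pose']
[ 0.15738762 -0.63005653  0.21349156] [-3.13967452e+00 -1.28597504e-04  2.44807022e-01] 0.1 0.0188
```

View pics/top0.png

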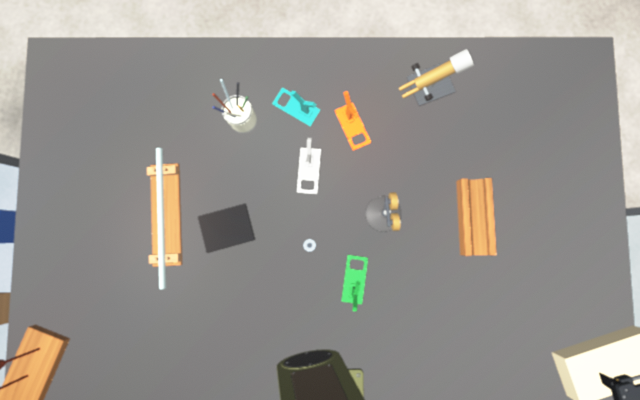

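View pics/scene0.png

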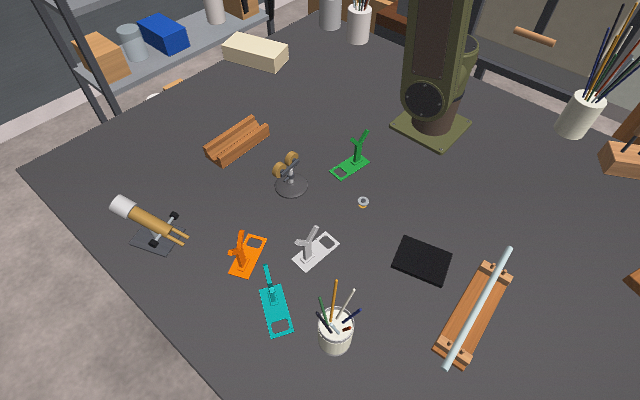

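The top view shows the grey rest at (309,170), the stud at (309,245), the rollers at about (385,213), the tube and rack at (160,218), and the marver at (227,228). Next I measure each of these.

```bash
python3 - <<'E'
from h import *
from scipy.spatial import cKDTree
for n in("top","scene"):
    z=np.load(n+"0.npz"); P=z["P"]; f=z["f"].astype(int)
    X,Y,Z=P[...,0],P[...,1],P[...,2]
    sat=f.max(-1)-f.min(-1); br=f.mean(-1)
    def box(x0,x1,y0,y1): return (X>x0)&(X<x1)&(Y>y0)&(Y<y1)
    print(n,"bench z",np.median(Z[box(.3,.45,.1,.2)]))
    m=box(.42,.75,-.05,.06)&(sat<30)&(br>110)
    if n=="top": r0=(165,309)
    lo=m&(Z<.012)&(X>.48); hi=m&(Z>.03)
    Q=P[lo][:,:2]; print("foot n",len(Q),Q.min(0),Q.max(0),"rect",cv2.minAreaRect((Q*1000).astype(np.float32)))
    H=P[hi]; print("Y pts",len(H),H.mean(0),"range",H.min(0),H.max(0))
    for k in (.02,.05,.08,.1):
        s=H[(H[:,2]>k)&(H[:,2]<k+.02)]; 
        if len(s): print(k,len(s),s.mean(0).round(4),s.min(0).round(3),s.max(0).round(3))
    m=box(.3,.48,-.06,.06)&(Z>.011)&(Z<.03)&(br>70); S=P[m]
    print("stud",len(S),S.mean(0),S.min(0),S.max(0))
    m=box(.35,.6,-.3,-.1)&(Z>.07)
    W=P[m]; print("wheels",len(W),W.min(0),W.max(0))
    m2=box(.35,.6,-.3,-.1)&(Z>.07)&(sat>50); W=P[m2]
    print(" brass rect",cv2.minAreaRect((W[:,:2]*1000).astype(np.float32)), W.mean(0), W[:,2].max())
    t=box(.2,.75,.25,.6)&(Z>.025)&(Z<.06)&(sat<45)&(br>100); T=P[t]
    print("tube",len(T),cv2.minAreaRect((T[:,:2]*1000).astype(np.float32)),T.mean(0),np.median(T[:,2]))
    t=box(.2,.75,.25,.6)&(Z>.006)&(Z<.06)&(sat>50); T=P[t]
    print("rack",len(T),cv2.minAreaRect((T[:,:2]*1000).astype(np.float32)))
    t=box(.2,.75,.1,.35)&(br<40)&(Z<.03)&(Z>.008); T=P[t]
    print("marver",len(T),cv2.minAreaRect((T[:,:2]*1000).astype(np.float32)))
E
python3 - <<'E'
import cv2
a=cv2.imread('pics/top0.png')[120:300,280:420]; b=cv2.imread('pics/scene0.png')[140:280,240:400]
import numpy as np
a=cv2.resize(a,None,fx=3,fy=3);b=cv2.resize(b,None,fx=2.3,fy=2.3)
o=np.zeros((540,790,3),np.uint8);o[:540,:420]=a;o[:322,420:788]=b;cv2.imwrite('pics/crop1.png',o)
E
```

```text
top bench z -0.0006923821923658924
foot n 3813 [ 0.48116589 -0.04999281] [0.74992502 0.05999917] rect ((615.5296630859375, 5.032470703125), (268.7637939453125, 109.98561096191406), 0.022360360249876976)
Y pts 1103 [0.46479271 0.00315258 0.98574811] range [ 0.43885609 -0.00102597  0.03071324] [0.68650633 0.04002835 1.10862078]
0.02 3 [0.6429 0.0306 0.034 ] [0.639 0.03  0.031] [0.646 0.032 0.039]
0.05 5 [0.6535 0.029  0.0604] [0.65  0.029 0.051] [0.657 0.029 0.069]
0.08 52 [0.6525 0.0336 0.0907] [0.632 0.028 0.081] [0.666 0.038 0.1  ]
0.1 70 [0.6525 0.0339 0.1095] [0.616 0.027 0.1  ] [0.687 0.04  0.118]
stud 117 [0.4218867  0.03364478 0.01851459] [0.40758293 0.01947015 0.01236359] [0.43631065 0.04839252 0.02418257]
wheels 423 [ 0.45793205 -0.1924369   0.07000695] [ 0.55237334 -0.15627557  0.10741104]
 brass rect ((503.8641662597656, -177.82028198242188), (92.1553726196289, 17.89019775390625), 4.246217250823975) [ 0.50315254 -0.17718825  0.0945402 ] 0.10741103897083337
tube 841 ((493.6374206542969, 418.0252685546875), (358.9187316894531, 24.55367088317871), 3.5200936794281006) [0.489418
[... 866 characters left out ...]
1 0.014381  ] [0.43669099 0.05157822 0.02499115]
wheels 392 [ 0.45856213 -0.18662698  0.07000645] [ 0.55245763 -0.15377329  0.10446913]
 brass rect ((505.2057189941406, -176.15426635742188), (92.88728332519531, 17.378456115722656), 4.133664131164551) [ 0.51110916 -0.17322822  0.093752  ] 0.10446912861318669
tube 1099 ((554.1517333984375, 395.8126220703125), (148.3116912841797, 462.1217041015625), 70.91444396972656) [0.51392302 0.41654591 0.04811186] 0.04842350179852506
rack 2742 ((507.8773193359375, 416.9054260253906), (261.64642333984375, 74.83930206298828), 3.353301763534546)
marver 1396 ((467.7190856933594, 255.62625122070312), (101.71311950683594, 128.14442443847656), 15.561574935913086)
```

View pics/crop1.png

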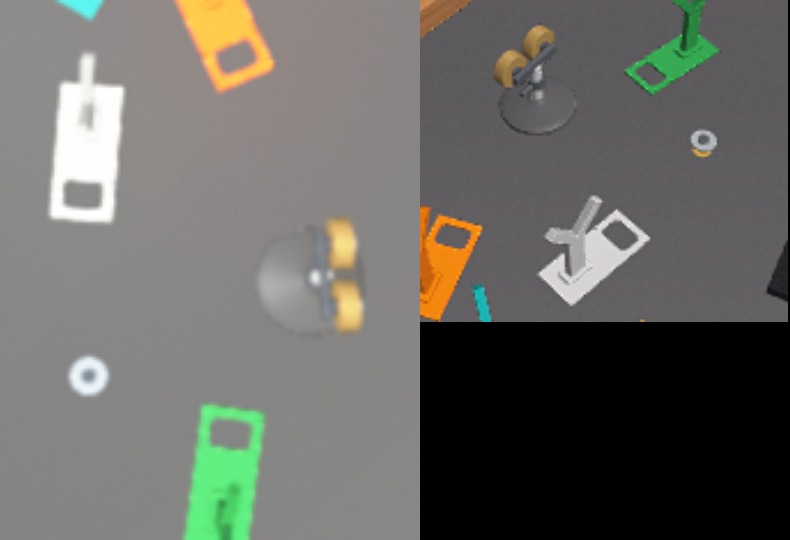

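```bash
cat >> h.py <<'E'
def foot(P,f,zlo=-.003,zhi=.012,b=(.3,.8,-.06,.1)):
    f=f.astype(int); X,Y,Z=P[...,0],P[...,1],P[...,2]
    m=(f.max(-1)-f.min(-1)<30)&(f.mean(-1)>130)&(Z>zlo)&(Z<zhi)&(X>b[0])&(X<b[1])&(Y>b[2])&(Y<b[3])
    n,l,s,c=cv2.connectedComponentsWithStats(m.astype(np.uint8))
    k=1+s[1:,4].argmax(); Q=P[l==k]; return Q,cv2.minAreaRect((Q[:,:2]*1000).astype(np.float32))
E
python3 - <<'E'
from h import *
for n in("top","scene"):
    z=np.load(n+"0.npz"); Q,r=foot(z["P"],z["f"]); print(n,len(Q),r,Q[:,:2].min(0),Q[:,:2].max(0),np.median(Q[:,2]))
E
```

```text
top 8620 ((549.952880859375, 20.123584747314453), (499.93157958984375, 159.97567749023438), 0.07544203102588654) [ 0.30000091 -0.05999694] [0.79999895 0.09998512] -0.0002954427872982057
scene 650 ((619.5430297851562, 37.51473617553711), (56.64552688598633, 124.36827087402344), 85.81604766845703) [0.55603104 0.00709322] [0.68217399 0.06950631] 0.00423091490370775
```

step_arm(targets=[0,40,0,20,0,0,80,20,30,-0.1,0,100,60,30,-0.2,0,120,100,30,-0.3,0,150,130,30,-0.32,0,180,160,30,-0.32,0,210,190,30,-0.32,0,240,220,30,-0.32])

```text
time: 0.77
ee_pos: [0.3883, -0.4187, 0.2442]
ee_rot: [-3.141, 0.0, -0.076]
ft_force: [0.5, -0.8, -0.4]
gripper_width: 0.521
gripper_force: 0.0
```

step_arm(targets=[0,30,28,0,0,0,60,56,0,0,0,90,84,0,0,0,120,112,0,0,0,150,140,0,0,0,180,168,0,0,0,210,196,0,0,0,240,224,0,0])

```text
time: 1.43
ee_pos: [0.6285, -0.1947, 0.244]
ee_rot: [-3.141, 0.001, -0.075]
ft_force: [0.7, -1.3, 0.7]
gripper_width: 0.501
gripper_force: 0.0
```

step_arm(targets=[0,7,37,0,0,0,14,74,0,0,0,21,111,0,0,0,28,148,0,0,0,35,185,0,0,0,39,219,0,0,0,39,219,-30,0,0,39,219,-60,0])

```text
time: 2.1
ee_pos: [0.6682, 0.0249, 0.1865]
ee_rot: [-3.141, -0.005, -0.072]
ft_force: [0.5, 0.2, -1.2]
gripper_width: 0.499
gripper_force: 0.0
```

step_arm(targets=[0,0,0,-30,0,0,0,0,-60,0,0,0,0,-85,0,0,0,0,-98,0,0,0,0,-100,0,0,0,0,-100,0])

```text
time: 2.6
ee_pos: [0.6661, 0.0224, 0.0838]
ee_rot: [3.142, 0.002, -0.075]
ft_force: [0.2, -0.4, 0.9]
gripper_width: 0.502
gripper_force: 0.0
```

```bash
python3 - <<'E'
from h import *
s=sensors.read_state(); print(s["time"],s["ee_pos"],s["ft_force"])
c=capture("scene"); f=c["frame"]
save("grip1",cv2.resize(f[170:300,220:380],None,fx=4,fy=4))
E
```

```text
2.6 [0.66605297 0.02238832 0.08384917] [ 0.19607837 -0.44434975  0.86416447]
```

View pics/grip1.png

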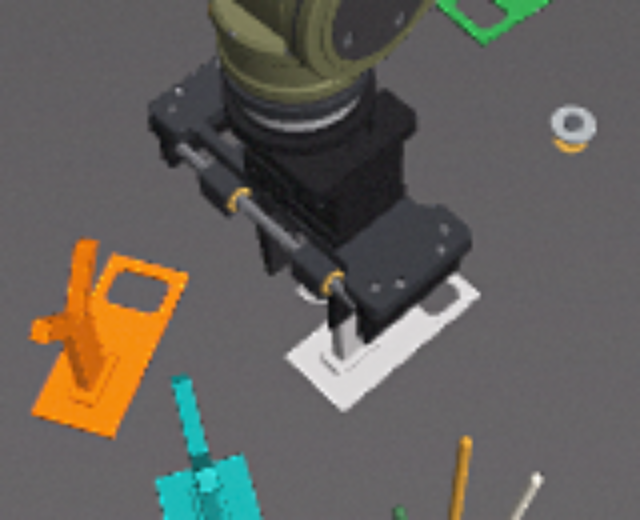

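step_arm(grip_force=6, targets=[0,10,11,0,0,0,10,11,0,0,-1,10,11,0,0,-1,10,11,0,0,-1,10,11,0,0,-1,10,11,0,0,-1,10,11,0,0,-1,10,11,0,0])

```text
time: 3.32
ee_pos: [0.6764, 0.0332, 0.0847]
ee_rot: [-3.142, 0.0, -0.075]
ft_force: [0.1, -0.1, -0.3]
gripper_width: 0.137
gripper_force: 0.0
```

step_arm(targets=[-1,0,0,4,0,-1,0,0,8,0,-1,0,0,12,0,-1,0,0,16,0,-1,0,0,20,0,-1,0,0,20,0])

```text
time: 3.82
ee_pos: [0.6772, 0.0334, 0.1059]
ee_rot: [-3.142, -0.002, -0.075]
ft_force: [-0.0, -0.1, -2.5]
gripper_width: 0.107
gripper_force: 6.0
```

```bash
python3 - <<'E'
from h import *
s=sensors.read_state(); print(s["time"],s["ee_pos"],s["ft_force"],s["gripper_width"],s["gripper_force"])
c=capture("scene"); f=c["frame"]
save("grip2",cv2.resize(f[170:300,220:380],None,fx=4,fy=4))
E
```

```text
3.8167 [0.67724676 0.03341209 0.10592836] [-0.04584011 -0.08826478 -2.53297827] 0.10692424668167477 5.999826639890671
```

View pics/grip2.png

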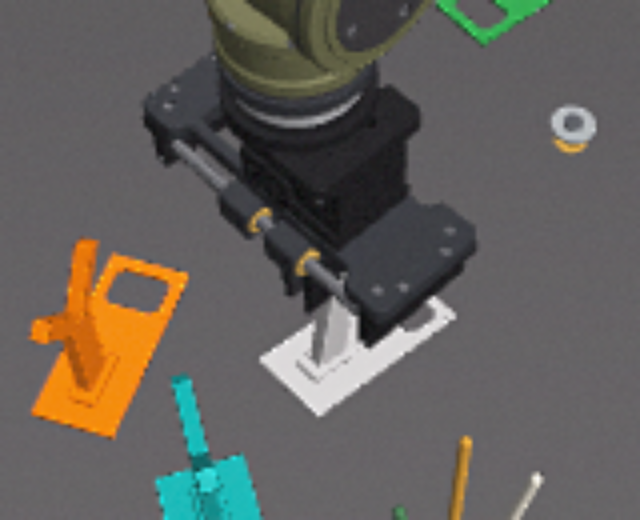

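step_arm(targets=[-1,0,0,8,0,-1,0,0,16,0,-1,0,0,24,0,-1,0,0,32,0,-1,0,0,40,0,-1,0,0,50,0,-1,0,0,50,0,-1,0,0,50,0])

```text
time: 4.53
ee_pos: [0.6773, 0.0334, 0.1561]
ee_rot: [-3.141, -0.002, -0.075]
ft_force: [0.7, 0.8, -4.5]
gripper_width: 0.107
gripper_force: 6.0
```

```bash
cat >> h.py <<'E'
def tilt(c,ee,yaw,show=False):
    """plane fit to the foot in the frame of the hand's yaw (x'=along rest x). Returns tilt etc."""
    P=cloud(c); f=c["frame"].astype(int)
    m=(f.max(-1)-f.min(-1)<25)&(f.mean(-1)>110)
    cy,sy=np.cos(yaw),np.sin(yaw); D=P-ee
    x=D[...,0]*cy+D[...,1]*sy; y=-D[...,0]*sy+D[...,1]*cy; z=D[...,2]
    m&=(abs(y)<.04)&(x>-.16)&(x<.1)&(z<-.01)&(z>-.2)&(P[...,2]>.002)
    p=np.stack([x[m],y[m],z[m]],-1)
    rng=np.random.default_rng(0); best=None
    for _ in range(400):
        q=p[rng.choice(len(p),3,False)]; n=np.cross(q[1]-q[0],q[2]-q[0]); L=np.linalg.norm(n)
        if L<1e-6: continue
        n/=L; i=abs((p-q[0])@n)<.002
        if abs(n[2])>.6 and (best is None or i.sum()>best.sum()): best=i
    q=p[best]; c0=q.mean(0); n=np.linalg.svd(q-c0)[2][2]; n*=np.sign(n[2])
    th=np.arctan2(-n[0],n[2]); ex=np.array([np.cos(th),np.sin(th)])
    s=(q[:,[0,2]])@ex
    print("n",len(q),"of",len(p),"normal",n.round(3),"tilt deg",np.degrees(th).round(1),"roll",np.degrees(np.arctan2(n[1],n[2])).round(1))
    for nm,sv in(("-x",s.min()),("+x",s.max())):
        k=abs(s-sv)<.003; print(nm,"end rel (x',y,z) mm",(q[k].mean(0)*1000).round(1),"world z",(ee[2]+q[k,2].mean()).round(4))
    print("y' range",q[:,1].min().round(4),q[:,1].max().round(4)," length",(s.max()-s.min()).round(4))
    return th
E
cat > t.py <<'E'
from h import *
s=sensors.read_state(); print(s["time"],s["ee_pos"],s["ee_rot"][2],s["ft_force"],s["gripper_width"],s["gripper_force"])
for n in("scene","top"):
    try: print(n); tilt(capture(n),s["ee_pos"],s["ee_rot"][2])
    except Exception as e: print(e)
E
python3 t.py
```

```text
4.5333 [0.67726679 0.03339651 0.15611163] -0.07517212784884109 [ 0.7496331   0.82457815 -4.52638807] 0.10716801774728081 5.999815911054611
scene
n 470 of 730 normal [-0.263 -0.003  0.965] tilt deg 15.3 roll -0.2
-x end rel (x',y,z) mm [ -85.8   14.6 -108.9] world z 0.0472
+x end rel (x',y,z) mm [ 30.4   0.9 -77. ] world z 0.0791
y' range -0.0261 0.0291  length 0.1239
top
n 3 of 3 normal [ 0.245 -0.036  0.969] tilt deg -14.2 roll -2.1
-x end rel (x',y,z) mm [  61.7  -30.9 -150.9] world z 0.0053
+x end rel (x',y,z) mm [  70.4  -27.5 -152.9] world z 0.0032
y' range -0.0309 -0.0248  length 0.0092
```

step_arm(grip_force=6, targets=[-1,0,0,-15,0,-1,0,0,-30,0,-1,0,0,-30,0])

```text
time: 4.88
ee_pos: [0.673, 0.0334, 0.1181]
ee_rot: [3.141, 0.01, -0.075]
ft_force: [-1.8, -0.4, -5.8]
gripper_width: 0.108
gripper_force: 6.0
```

step_arm(grip_force=4, targets=[-1,0,0,0,0,-1,0,0,0,0,-1,0,0,0,0,-1,0,0,0,0])

```text
time: 5.22
ee_pos: [0.6771, 0.0334, 0.1255]
ee_rot: [-3.142, -0.001, -0.075]
ft_force: [-0.2, -0.1, -3.1]
gripper_width: 0.105
gripper_force: 4.0
```

```bash
python3 t.py|head -6
```

```text
5.2167 [0.67710486 0.03337692 0.12546364] -0.07524948062796954 [-0.16550779 -0.0645056  -3.09946294] 0.10470717770258083 3.9999166131019592
scene
n 432 of 701 normal [-0.303 -0.002  0.953] tilt deg 17.6 roll -0.1
-x end rel (x',y,z) mm [ -80.2    8.1 -113.2] world z 0.0123
+x end rel (x',y,z) mm [ 35.   -1.2 -75.9] world z 0.0496
y' range -0.0259 0.029  length 0.124
```

step_arm(grip_force=3, targets=[-1,0,0,0,0,-1,0,0,0,0,-1,0,0,6,0,-1,0,0,0,0,-1,0,0,8,0,-1,0,0,8,0])

```text
time: 5.82
ee_pos: [0.677, 0.0334, 0.134]
ee_rot: [-3.141, -0.001, -0.075]
ft_force: [0.9, 0.2, -3.6]
gripper_width: 0.104
gripper_force: 3.0
```

```bash
python3 t.py|head -6
```

```text
5.8167 [0.67703211 0.03342897 0.13398678] -0.07517706464115514 [ 0.85471696  0.23178547 -3.63860272] 0.10401530607148757 2.999973515543388
scene
n 455 of 751 normal [-0.416  0.     0.909] tilt deg 24.6 roll 0.0
-x end rel (x',y,z) mm [ -63.5    9.1 -123.7] world z 0.0103
+x end rel (x',y,z) mm [ 46.3   1.4 -72.9] world z 0.0611
y' range -0.0268 0.0285  length 0.1246
```

step_arm(grip_force=3, targets=[-1,0,0,25,0,-1,0,0,25,0,-1,-25,0,25,0,-1,-50,0,25,0])

```text
time: 6.25
ee_pos: [0.6273, 0.0332, 0.1579]
ee_rot: [3.142, -0.002, -0.075]
ft_force: [0.5, -0.8, -4.3]
gripper_width: 0.102
gripper_force: 3.0
```

step_arm(grip_force=20, targets=[-1,-20,0,0,0,-1,-36,0,0,0,-1,-48,0,0,0,-1,-54,0,0,0,-1,-54,0,0,0])

```text
time: 6.67
ee_pos: [0.5715, 0.0335, 0.1574]
ee_rot: [-3.142, 0.0, -0.075]
ft_force: [0.3, 0.8, -4.6]
gripper_width: 0.103
gripper_force: 20.0
```

```bash
python3 t.py|head -6
```

```text
6.6667 [0.57154983 0.03347367 0.15736   ] -0.0751633134193661 [ 0.27499411  0.7897721  -4.59438716] 0.10329963425757732 19.998294711112976
scene
n 286 of 695 normal [-0.667 -0.001  0.745] tilt deg 41.8 roll -0.1
-x end rel (x',y,z) mm [ -21.2   -4.8 -154.6] world z 0.0027
+x end rel (x',y,z) mm [ 73.6  -1.4 -69.3] world z 0.0881
y' range -0.0264 0.0288  length 0.1293
```

```bash
python3 - <<'E'
from h import *
c=capture("scene"); f=c["frame"]
save("grip3",cv2.resize(f[150:290,240:400],None,fx=4,fy=4))
E
```

```text
(no output)
```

View pics/grip3.png

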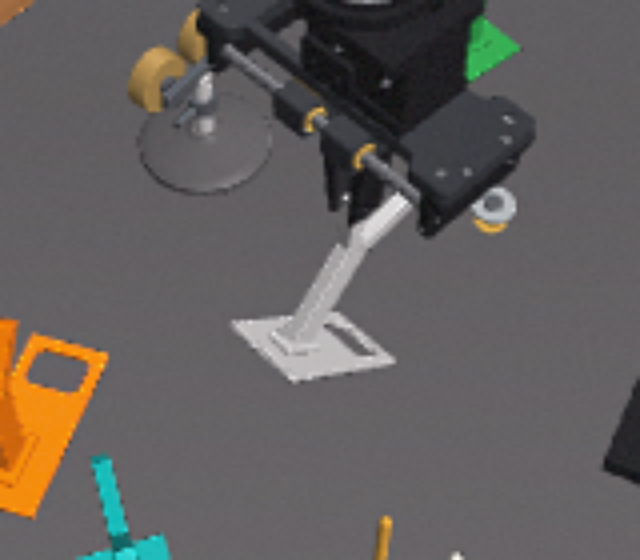

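step_arm(grip_force=40, targets=[-1,0,0,0,0,-1,0,0,6,0,-1,0,0,14,0,-1,-5,0,24,0.04,-1,-14,1,34,0.08,-1,-25,2,40,0.12,-1,-36,3,40,0.148,-1,-48,3,40,0.148])

```text
time: 7.48
ee_pos: [0.5253, 0.0365, 0.1997]
ee_rot: [3.141, -0.003, 0.074]
ft_force: [0.2, 1.5, -2.5]
gripper_width: 0.098
gripper_force: 40.0
```

step_arm(targets=[-1,-12,0,0,0,-1,-24,0,0,0,-1,-36,0,0,0,-1,-46,0,0,0,-1,-52,0,0,0,-1,-54,0,0,0,-1,-54,0,0,0])

```text
time: 8.07
ee_pos: [0.4706, 0.0364, 0.1982]
ee_rot: [3.141, -0.001, 0.073]
ft_force: [-0.0, 0.3, -3.3]
gripper_width: 0.098
gripper_force: 40.0
```

```bash
python3 t.py
```

```text
8.0667 [0.47063255 0.0364214  0.19816449] 0.07282557846306625 [-0.02380356  0.31385143 -3.25391985] 0.09804661145366263 39.997966289520264
scene
n 200 of 569 normal [-0.672  0.011  0.741] tilt deg 42.2 roll 0.9
-x end rel (x',y,z) mm [ -51.2    9.3 -180.3] world z 0.0179
+x end rel (x',y,z) mm [ 74.1  12.3 -69. ] world z 0.1291
y' range -0.0263 0.029  length 0.1703
top
n 101 of 185 normal [ 0.001 -0.001  1.   ] tilt deg -0.1 roll -0.1
-x end rel (x',y,z) mm [-151.3    3.3 -195.1] world z 0.003
+x end rel (x',y,z) mm [  96.8  -24.6 -195.8] world z 0.0023
y' range -0.0396 0.0389  length 0.25
```

```bash
sed -i 's/(P\[...,2\]>.002)/(P[...,2]>ZMIN)/; 1a ZMIN=.028' h.py; python3 t.py; python3 - <<'E'
from h import *
c=capture("scene"); f=c["frame"]
save("grip4",cv2.resize(f[130:270,280:440],None,fx=4,fy=4))
E
```

```text
8.1667 [0.47102362 0.03637487 0.19796695] 0.07274168396888459 [-0.38815019 -0.40960537 -3.92078659] 0.09761087603719096 39.997769594192505
scene
n 183 of 495 normal [-0.67   0.011  0.742] tilt deg 42.1 roll 0.9
-x end rel (x',y,z) mm [ -17.6   10.3 -151.1] world z 0.0469
+x end rel (x',y,z) mm [ 74.3  -2.4 -69.1] world z 0.1288
y' range -0.0252 0.0289  length 0.1262
top
index 2 is out of bounds for axis 0 with size 1
```

View pics/grip4.png

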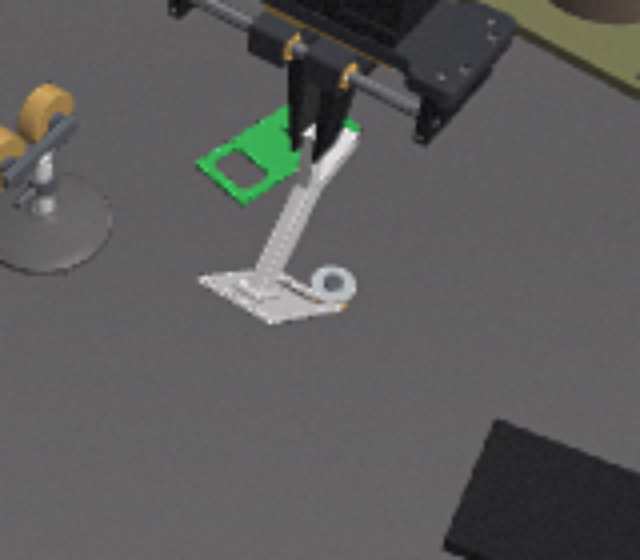

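step_arm(targets=[-1,-10,0,0,0,-1,-22,-1,0,0,-1,-34,-1,0,0,-1,-46,-2,0,0,-1,-56,-2,0,0,-1,-61,-2,0,0,-1,-61,-2,0,0])

```text
time: 8.9
ee_pos: [0.4091, 0.0344, 0.1976]
ee_rot: [-3.142, -0.0, 0.073]
ft_force: [-0.6, -0.1, -3.5]
gripper_width: 0.103
gripper_force: 40.0
```

step_arm(targets=[-1,0,0,-8,0,-1,0,0,-16,0,-1,0,0,-24,0,-1,0,0,-32,0,-1,0,0,-38,0,-1,0,0,-40,0,-1,0,0,-40,0])

```text
time: 9.48
ee_pos: [0.409, 0.0344, 0.1564]
ee_rot: [-3.141, 0.002, 0.073]
ft_force: [-0.0, 0.3, -3.9]
gripper_width: 0.097
gripper_force: 40.0
```

```bash
python3 t.py|head -6
```

```text
9.4833 [0.40897577 0.03443546 0.15644778] 0.07280552876010704 [-0.0455104   0.2966829  -3.89814171] 0.09745767794203379 39.99802529811859
scene
n 122 of 385 normal [-0.661  0.01   0.75 ] tilt deg 41.4 roll 0.8
-x end rel (x',y,z) mm [   9.5    9.9 -125.7] world z 0.0308
+x end rel (x',y,z) mm [ 73.4   4.  -69.9] world z 0.0865
y' range -0.0258 0.0281  length 0.087
```

step_arm(targets=[-1,4,0,0,0,-1,8,0,0,0,-1,12,1,0,0,-1,15,1,0,0,-1,15,1,0,0])

```text
time: 10.0
ee_pos: [0.4253, 0.0354, 0.1579]
ee_rot: [3.142, -0.0, 0.073]
ft_force: [0.1, -0.5, -4.1]
gripper_width: 0.099
gripper_force: 40.0
```

```bash
python3 - <<'E'
from h import *
s=sensors.read_state(); print(s["time"],s["ee_pos"],s["ft_force"])
c=capture("scene"); f=c["frame"]
save("grip5",cv2.resize(f[130:250,290:410],None,fx=5,fy=5))
E
```

```text
10.0 [0.42529268 0.03542422 0.15794522] [ 0.11874682 -0.5189607  -4.0532588 ]
```

View pics/grip5.png

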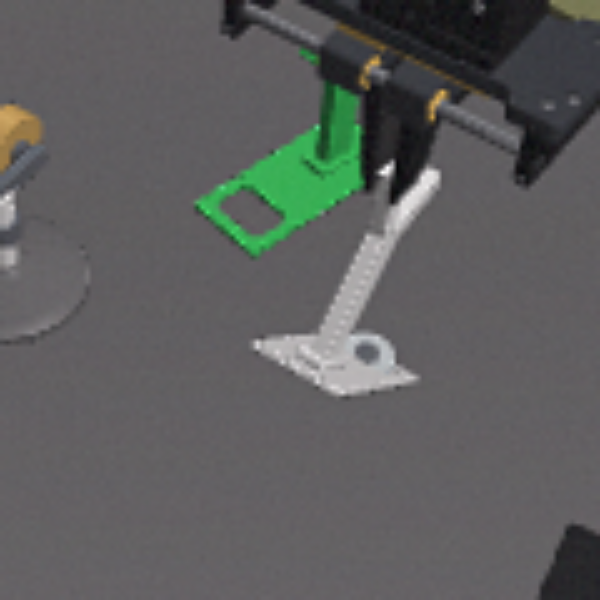

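step_arm(grip_force=12, targets=[-1,0,0,-3,0,-1,9,1,-4,0,-1,17,1,-6,0,-1,26,2,-8,0,-1,34,2,-11,0,-1,43,3,-14,0,-1,51,4,-17,0,-1,51,4,-17,0])

```text
time: 10.72
ee_pos: [0.4767, 0.0394, 0.1402]
ee_rot: [3.142, -0.0, 0.073]
ft_force: [0.5, 0.5, -2.0]
gripper_width: 0.104
gripper_force: 12.0
```

```bash
sed -i 's/^ZMIN.*/ZMIN=.006/' h.py; python3 t.py|head -6
```

```text
10.7167 [0.47670365 0.03938951 0.14023502] 0.07289030320067469 [ 0.50699384  0.45177772 -1.9770867 ] 0.10438698985511247 11.998845487833023
scene
n 274 of 612 normal [-0.383  0.004  0.924] tilt deg 22.5 roll 0.3
-x end rel (x',y,z) mm [ -64.1   23.7 -133.6] world z 0.0067
+x end rel (x',y,z) mm [ 43.8  -3.3 -89.8] world z 0.0505
y' range -0.0262 0.0287  length 0.1189
```

step_arm(targets=[-1,7,0,-4,0,-1,14,1,-8,0,-1,21,1,-13,0,-1,28,2,-17,0,-1,35,2,-23,0,-1,42,3,-29,0,-1,48,3,-35,0,-1,52,3,-40,0])

```text
time: 11.48
ee_pos: [0.5295, 0.0427, 0.1021]
ee_rot: [-3.141, -0.002, 0.073]
ft_force: [-3.2, 0.2, 19.2]
gripper_width: 0.1
gripper_force: 12.0
```

```bash
sed -i 's/^ZMIN.*/ZMIN=.002/' h.py; python3 t.py|head -6
```

```text
11.4833 [0.52950394 0.04265233 0.10210533] 0.0727502956359316 [-3.18823238  0.20353436 19.19223962] 0.1004336825515196 12.00525239109993
scene
n 322 of 534 normal [ 0.024 -0.008  1.   ] tilt deg -1.4 roll -0.5
-x end rel (x',y,z) mm [-120.6  -21.3  -95.8] world z 0.0063
+x end rel (x',y,z) mm [ -0.1   2.2 -98. ] world z 0.0041
y' range -0.0256 0.0287  length 0.1224
```

step_arm(targets=[-1,0,0,2,0,-1,-3,0,2,0,-1,-6,0,2,0,-1,-9,-1,2,0,-1,-9,-1,2,0,-0.2,-9,-1,2,0,-0.2,-9,-1,2,0,-0.2,-9,-1,2,0])

```text
time: 12.25
ee_pos: [0.5186, 0.0414, 0.1029]
ee_rot: [3.142, -0.0, 0.073]
ft_force: [0.1, -0.4, 0.2]
gripper_width: 0.257
gripper_force: 0.0
```

step_arm(targets=[-0.2,0,0,20,0,-0.2,0,0,50,0,0,0,30,90,0,0,0,70,110,0,0,0,110,110,0,0,0,150,110,0,0,0,190,110,0,0,0,225,110,0])

```text
time: 12.92
ee_pos: [0.5185, 0.2686, 0.2136]
ee_rot: [-3.141, -0.001, 0.073]
ft_force: [0.9, -0.5, -0.5]
gripper_width: 0.497
gripper_force: 0.0
```

```bash
cat > m.py <<'E'
from h import *
s=sensors.read_state(); print(s["time"],s["ee_pos"],s["ee_rot"])
O=np.array([.489,.040,.08])
for n in("scene","top"):
    c=capture(n); P=cloud(c); f=c["frame"].astype(int); save("m_"+n+"%d"%(10*s["time"]),c["frame"])
    print(n); tilt(c,O,.073)
    X,Y,Z=P[...,0],P[...,1],P[...,2]; sat=f.max(-1)-f.min(-1); br=f.mean(-1)
    def box(x0,x1,y0,y1): return (X>x0)&(X<x1)&(Y>y0)&(Y<y1)
    H=P[box(.43,.56,0,.08)&(Z>.1)&(Z<.125)&(sat<30)]
    print("Y tips",len(H),H.mean(0).round(4),H.min(0).round(4),H.max(0).round(4),cv2.minAreaRect((H[:,:2]*1000).astype(np.float32)))
    W=P[box(.35,.6,-.3,-.1)&(Z>.07)&(sat>50)]; print("brass",cv2.minAreaRect((W[:,:2]*1000).astype(np.float32)))
    for lo,hi in((.3,.46),(.46,.5),(.5,.54),(.54,.7)):
        T=P[box(lo,hi,.36,.46)&(Z>.036)&(Z<.06)&(sat<40)&(br>110)]
        if len(T): print("tube",lo,len(T),np.median(T,0).round(4))
E
python3 m.py
```

```text
12.9167 [0.51846106 0.26863864 0.21357163] [-3.14109599e+00 -1.43322552e-03  7.29005354e-02]
scene
n 338 of 563 normal [-0.009 -0.003  1.   ] tilt deg 0.5 roll -0.2
-x end rel (x',y,z) mm [-93.5  -4.2 -76.8] world z 0.0032
+x end rel (x',y,z) mm [ 30.9   1.6 -75.2] world z 0.0048
y' range -0.0274 0.0282  length 0.127
Y tips 71 [0.4866 0.0415 0.1093] [0.4527 0.0331 0.1007] [0.5237 0.0478 0.1179] ((488.216064453125, 40.50048828125), (71.3736343383789, 10.465340614318848), 4.537526607513428)
brass ((506.11517333984375, -175.70294189453125), (92.1837387084961, 18.675172805786133), 2.8729872703552246)
tube 0.3 355 [0.3913 0.4095 0.0486]
tube 0.46 118 [0.4802 0.4146 0.0483]
tube 0.5 123 [0.5206 0.4168 0.0483]
tube 0.54 497 [0.6117 0.4222 0.0483]
top
n 517 of 756 normal [0.004 0.006 1.   ] tilt deg -0.2 roll 0.4
-x end rel (x',y,z) mm [-155.8   16.5  -76.7] world z 0.0033
+x end rel (x',y,z) mm [ 97.9  30.1 -77.2] world z 0.0028
y' range -0.0399 0.0399  length 0.2566
Y tips 73 [0.49   0.0382 0.1091] [0.4556 0.0321 0.1002] [0.5233 0.0447 0.1186] ((489.48876953125, 38.519493103027344), (68.38206481933594, 9.827625274658203), 4.140808582305908)
brass ((503.8973388671875, -177.78451538085938), (92.18557739257812, 17.941835403442383), 4.158163547515869)
tube 0.3 30 [0.4514 0.4105 0.0489]
tube 0.46 73 [0.4758 0.4124 0.0472]
```

step_arm(targets=[0,-8,38,0,-0.013,0,-16,76,0,-0.013,0,-24,112,0,-0.013,0,-25,140,-20,-0.013,0,-25,146,-50,-0.013,0,-25,146,-85,-0.013,0,-25,146,-120,-0.013,0,-25,146,-120,-0.013])

```text
time: 13.68
ee_pos: [0.4889, 0.4088, 0.0839]
ee_rot: [3.133, 0.013, 0.06]
ft_force: [-1.4, -1.4, -1.3]
gripper_width: 0.5
gripper_force: 0.0
```

```bash
python3 - <<'E'
from h import *
s=sensors.read_state(); print(s["ee_pos"],s["ee_rot"])
for n in("scene","top"):
    c=capture(n);P=cloud(c);f=c["frame"].astype(int)
    X,Y,Z=P[...,0],P[...,1],P[...,2]
    if n=="scene":
        for w in((.3,.42),(.42,.46),(.54,.6),(.6,.7)):
            m=(X>w[0])&(X<w[1])&(abs(Y-.4145-.06*(X-.494))<.02)&(Z>.036)&(Z<.06)&(f.max(-1)-f.min(-1)<40)
            print(w,np.median(P[m],0).round(4),m.sum())
    m=(abs(Y-.4145-.06*(X-.494))<.012)&(Z>.036)&(Z<.06)&(f.max(-1)-f.min(-1)<40)&(abs(X-.494)<.25)
    print(n,"x range",X[m].min(),X[m].max())
E
```

```text
[0.48889244 0.40884503 0.08385753] [3.13346593 0.01269583 0.05986513]
(0.3, 0.42) [0.4134 0.4105 0.0489] 31
(0.42, 0.46) [0.4464 0.4124 0.0481] 83
(0.54, 0.6) [0.5716 0.4198 0.0485] 206
(0.6, 0.7) [0.6391 0.4239 0.0482] 312
scene x range 0.4068106337519386 0.674643688512602
top x range 0.3145270801895876 0.6738387769766452
```

step_arm(targets=[0,0,0,-30,0,0,0,0,-55,0,0,0,0,-65,0,0,0,0,-65,0,0,0,0,-65,0])

```text
time: 14.2
ee_pos: [0.4948, 0.4129, 0.0298]
ee_rot: [-3.14, -0.002, 0.059]
ft_force: [0.5, -0.0, 0.4]
gripper_width: 0.5
gripper_force: 0.0
```

step_arm(grip_force=12, targets=[0,0,2,-6,0,0,0,2,-6,0,-1,0,2,-6,0,-1,0,2,-6,0,-1,0,2,-6,0,-1,0,2,-6,0,-1,0,2,-6,0,-1,0,2,-6,0])

```text
time: 14.87
ee_pos: [0.4936, 0.4145, 0.0218]
ee_rot: [-3.141, -0.0, 0.06]
ft_force: [0.1, 0.8, 0.4]
gripper_width: 0.167
gripper_force: 12.0
```

step_arm(targets=[-1,0,0,10,0,-1,0,0,25,0,-1,0,0,50,0,-1,0,0,80,0,-1,0,0,110,0,-1,0,0,140,0,-1,0,0,170,0,-1,0,0,200,0])

```text
time: 15.53
ee_pos: [0.4935, 0.4144, 0.225]
ee_rot: [-3.141, -0.002, 0.06]
ft_force: [0.5, 0.7, -1.2]
gripper_width: 0.159
gripper_force: 12.0
```

```bash
python3 - <<'E'
from h import *
s=sensors.read_state(); print(s["time"],s["ee_pos"],s["gripper_width"],s["gripper_force"],s["joint_positions"])
E
```

```text
15.5333 [0.49347445 0.4143512  0.22504917] 0.15921743295629193 11.99991300702095 [ 6.15188411e-01  1.04378237e-01  1.65388852e+00 -1.46935232e-05
  1.38147805e+00  2.12620728e+00]
```

step_arm(targets=[-1,0,-20,15,0.05,-1,0,-45,30,0.15,-1,0,-75,35,0.25,-1,0,-105,35,0.35,-1,0,-135,35,0.45,-1,0,-165,35,0.55,-1,0,-195,35,0.65,-1,0,-225,35,0.75])

```text
time: 16.2
ee_pos: [0.4933, 0.188, 0.2584]
ee_rot: [3.14, -0.002, 0.815]
ft_force: [0.2, -0.1, -1.1]
gripper_width: 0.161
gripper_force: 12.0
```

step_arm(targets=[-1,0,-30,0,0.1,-1,0,-60,0,0.2,-1,0,-90,0,0.3,-1,0,-120,0,0.4,-1,0,-150,0,0.5,-1,0,-180,0,0.6,-1,0,-210,0,0.7,-1,0,-235,0,0.78])

```text
time: 16.87
ee_pos: [0.4932, -0.0475, 0.2584]
ee_rot: [3.139, 0.001, 1.594]
ft_force: [0.2, 0.8, -0.7]
gripper_width: 0.165
gripper_force: 12.0
```

step_arm(targets=[-1,0,-10,0,0.02,-1,0,-20,0,0.04,-1,0,-20,0,0.05,-1,0,-20,0,0.05])

```text
time: 17.2
ee_pos: [0.4935, -0.0658, 0.2579]
ee_rot: [3.14, 0.0, 1.639]
ft_force: [0.2, -0.1, -0.7]
gripper_width: 0.159
gripper_force: 12.0
```

```bash
cat > u.py <<'E'
from h import *
s=sensors.read_state(); e=s["ee_pos"]; print(s["time"],e,s["ee_rot"],s["gripper_width"])
c=capture("scene"); P=cloud(c); f=c["frame"].astype(int); X,Y,Z=P[...,0],P[...,1],P[...,2]
for n in("scene","top"):
    c=capture(n); P=cloud(c); f=c["frame"].astype(int); X,Y,Z=P[...,0],P[...,1],P[...,2]
    m=(abs(X-e[0]+.073*(Y-e[1]))<.02)&(abs(Z-e[2]-.019)<.025)&(f.max(-1)-f.min(-1)<50)&(abs(Y-e[1])<.25)&(abs(Y-e[1])>.05)
    Q=P[m]; print(n,len(Q),"y",Q[:,1].min(),Q[:,1].max())
    for sgn in(1,-1):
        q=Q[sgn*(Q[:,1]-e[1])>.1]; print(sgn,len(q),np.median(q,0).round(4) if len(q) else '')
save("carry_top",c["frame"])
E
python3 u.py
```

```text
17.2 [ 0.49352682 -0.0658022   0.25787085] [3.14011160e+00 1.64059185e-04 1.63870515e+00] 0.1592547382259394
scene 602 y -0.24436316366971894 0.11717689981111515
1 292 [0.4885 0.0782 0.2832]
-1 151 [ 0.5085 -0.2106  0.2834]
top 675 y -0.24501729835249086 0.11429836019357098
1 324 [0.4846 0.0744 0.2831]
-1 214 [ 0.5048 -0.2175  0.2831]
```

step_arm(targets=[-1,2,-4,-20,0.005,-1,2,-4,-50,0.005,-1,2,-4,-80,0.005,-1,2,-4,-110,0.005,-1,2,-4,-135,0.005,-1,2,-4,-155,0.005,-1,2,-4,-165,0.005,-1,2,-4,-168,0.005])

```text
time: 18.02
ee_pos: [0.4941, -0.0686, 0.0865]
ee_rot: [-3.138, -0.001, 1.646]
ft_force: [-0.2, -0.4, -1.6]
gripper_width: 0.164
gripper_force: 12.0
```

step_arm(targets=[-1,0,0,-2,0,-1,0,0,-4,0,-1,0,0,-6,0,-1,0,0,-8,0,-1,0,0,-8,0])

```text
time: 18.43
ee_pos: [0.4959, -0.0697, 0.0812]
ee_rot: [3.141, 0.0, 1.645]
ft_force: [-0.3, -0.7, -0.9]
gripper_width: 0.162
gripper_force: 12.0
```

```bash
python3 u.py; python3 - <<'E'
from h import *
c=capture("scene"); save("low",cv2.resize(c["frame"][110:270,240:420],None,fx=4,fy=3.7))
E
```

```text
18.4333 [ 0.49592194 -0.06968526  0.08119913] [3.14061487e+00 3.27158466e-04 1.64474713e+00] 0.1623297956254053
scene 528 y -0.2477940466587027 0.11195990471476824
1 258 [0.4887 0.0645 0.1062]
-1 143 [ 0.5098 -0.2078  0.1071]
top 552 y -0.25008092137491317 0.10999748176976312
1 255 [0.4868 0.0618 0.106 ]
-1 191 [ 0.508  -0.2147  0.1067]
```

View pics/low.png

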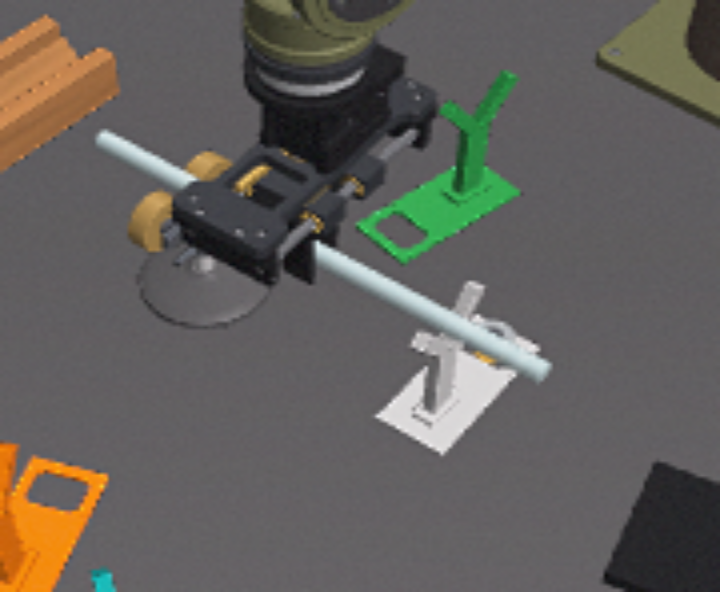

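step_arm(targets=[-1,0,0,-1,0,-1,0,0,-2,0,-1,0,0,-2,0,-1,0,0,-2,0])

```text
time: 18.97
ee_pos: [0.4954, -0.0696, 0.0785]
ee_rot: [-3.141, -0.0, 1.645]
ft_force: [-0.3, 0.9, -1.6]
gripper_width: 0.17
gripper_force: 12.0
```

step_arm(targets=[-1,0,0,-1,0,-1,0,0,-2,0,-1,0,0,-2,0,-1,0,0,-2,0])

```text
time: 19.3
ee_pos: [0.4955, -0.0696, 0.0766]
ee_rot: [-3.141, -0.0, 1.645]
ft_force: [-0.1, -0.0, -1.4]
gripper_width: 0.163
gripper_force: 12.0
```

```bash
python3 u.py
```

```text
19.3 [ 0.49552213 -0.06958399  0.07659577] [-3.14149168e+00 -2.26441370e-05  1.64482823e+00] 0.1634727425520437
scene 532 y -0.2468830232300427 0.11243155424336065
1 262 [0.4886 0.0637 0.1025]
-1 145 [ 0.5092 -0.2085  0.1028]
top 547 y -0.24874794492401955 0.10838108831978063
1 253 [0.4849 0.0617 0.102 ]
-1 189 [ 0.5062 -0.213   0.1023]
```

step_arm(targets=[-1,0,0,-1,0,-1,0,0,-2,0,-1,0,0,-2,0,-1,0,0,-2,0])

```text
time: 19.78
ee_pos: [0.4964, -0.0696, 0.0753]
ee_rot: [3.14, 0.0, 1.645]
ft_force: [1.0, 0.3, 1.2]
gripper_width: 0.162
gripper_force: 12.0
```

step_arm(targets=[-1,0,0,-1,0,-1,0,0,-1,0,-1,0,0,-1,0])

```text
time: 20.03
ee_pos: [0.4964, -0.0696, 0.0751]
ee_rot: [3.14, 0.0, 1.645]
ft_force: [-0.5, 1.4, 6.8]
gripper_width: 0.163
gripper_force: 12.0
```

```bash
python3 u.py
```

```text
20.0333 [ 0.49642781 -0.0695991   0.0751421 ] [3.13997215e+00 1.34222439e-04 1.64476745e+00] 0.16313808445748224
scene 528 y -0.24693729501810507 0.11236329436118031
1 260 [0.4893 0.0628 0.1006]
-1 145 [ 0.51   -0.2068  0.1008]
top 548 y -0.24854417288738143 0.10819742476298073
1 252 [0.4872 0.0619 0.1008]
-1 192 [ 0.5084 -0.2137  0.1007]
```

Contact: the force rose to +6.8 N and z stopped changing, so the tube is seated. Now I back off 1 mm, open slowly and withdraw straight up.

step_arm(grip_force=4, targets=[-1,0,0,1,0,-0.6,0,0,1,0,-0.5,0,0,1,0,-0.3,0,0,1,0,0,0,0,1,0,0,0,0,1,0,0,0,0,1,0])

```text
time: 20.77
ee_pos: [0.4953, -0.0696, 0.0743]
ee_rot: [-3.141, -0.0, 1.645]
ft_force: [0.3, -0.3, -0.2]
gripper_width: 0.466
gripper_force: 0.0
```

step_arm(targets=[0,0,0,10,0,0,0,0,30,0,0,0,0,60,0,0,0,0,90,0,0,-20,0,120,0,0,-50,0,150,0,0,-80,0,160,0,0,-80,0,160,0])

```text
time: 21.43
ee_pos: [0.4145, -0.07, 0.2402]
ee_rot: [3.134, 0.004, 1.644]
ft_force: [1.1, -0.3, -0.1]
gripper_width: 0.498
gripper_force: 0.0
```

```bash
sed -i 's/e=s\["ee_pos"\]/e=np.array([.4964,-.0696,.0765])/' u.py; python3 u.py; python3 m.py | grep -v "^tube"; python3 - <<'E'
from h import *
c=capture("scene"); save("fin",cv2.resize(c["frame"][110:270,240:420],None,fx=4,fy=3.7))
E
```

```text
21.4333 [ 0.4964 -0.0696  0.0765] [3.13382196 0.00356017 1.64429292] 0.49826820378798686
scene 663 y -0.24624350693111502 0.11189377088833707
1 260 [0.4892 0.0629 0.1005]
-1 147 [ 0.5103 -0.2074  0.1013]
top 741 y -0.24910646383424553 0.10798611427881294
1 249 [0.4872 0.0619 0.1007]
-1 221 [ 0.5083 -0.207   0.1011]
21.5833 [ 0.41563488 -0.06964698  0.23513084] [3.14017300e+00 4.74665046e-04 1.64453676e+00]
scene
n 322 of 497 normal [-0.002 -0.008  1.   ] tilt deg 0.1 roll -0.5
-x end rel (x',y,z) mm [-119.2  -36.6  -77.4] world z 0.0026
+x end rel (x',y,z) mm [ 30.1  -3.3 -75.9] world z 0.0041
y' range -0.0366 0.0277  length 0.1509
Y tips 201 [0.4888 0.0413 0.105 ] [0.4527 0.002  0.1001] [0.5224 0.078  0.118 ] ((489.5863342285156, 41.79594421386719), (61.05624008178711, 55.753875732421875), 54.03045654296875)
brass ((505.68475341796875, -175.96275329589844), (92.25399017333984, 18.74431610107422), 3.50823712348938)
top
n 477 of 655 normal [0.001 0.003 1.   ] tilt deg -0.1 roll 0.2
-x end rel (x',y,z) mm [-157.7    1.   -76.8] world z 0.0032
+x end rel (x',y,z) mm [ 97.7   8.8 -77.4] world z 0.0026
y' range -0.0375 0.0394  length 0.2574
Y tips 207 [0.4894 0.039  0.1046] [0.4556 0.001  0.1   ] [0.5233 0.0788 0.1172] ((489.0278625488281, 40.36608123779297), (57.355628967285156, 65.12631225585938), 47.203102111816406)
brass ((447.8642272949219, -150.89999389648438), (57.31340789794922, 206.95191955566406), 64.3814697265625)
```

View pics/fin.png

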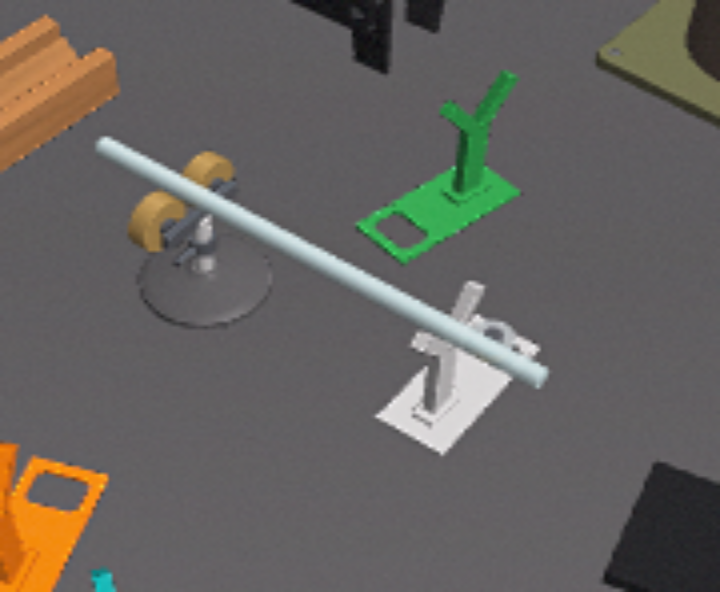

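The tube lies in the fork and the nip, with both ends well out. The rest is flat and caught under the head.

```bash
python3 -c "
from workcell import bot
print(bot.sign_off())"
```

```text
the job is handed in; nothing more can be done
None
```

The job is handed in, though the judge returned no verdict: by the last camera check the rest is flat and caught under the stud head, the tube is lying in the fork and between the wheels with both ends well out, and the arm is clear.

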